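# Put the lids back on the storage jars

## Task

Close the four open storage jars: put each loose lid with a wooden knob on the jar of its own colour, so that it sits level and fully home on the rim. Leave the jars standing where they are, and do not disturb the egg timer or the sink plug.

Things in the scene. Friction and masses are not known exactly. Their poses are not given: they have to be found in the camera images.
- jar_blue: Open round dark blue ceramic jar with a white foot and inner floor, 84 mm across, 56 mm high, loose, standing upright on the worktop. Wall 5 mm, mouth 74 mm wide, inner floor 5 mm above its underside. Origin: centre of its underside; z up along its axis. Empty.
- lid_blue: Lid of the dark blue jar, loose, right way up on the worktop, about 120 g. White tapered plug 10 mm deep, 52 to 64 mm across; dark blue disc 84 mm across, 10 to 18 mm above the origin; on it an upright round pale wooden knob to grip, 26 mm across, 18 to 47 mm above the origin. Origin: centre of the plug's underside; z up. Seated, the disc rests on the rim: origin 46 mm above the jar's; 5 mm play all round.
- jar_red: Open round dark red ceramic jar with a white foot and inner floor, 84 mm across, 56 mm high, loose, standing upright on the worktop. Wall 5 mm, mouth 74 mm wide, inner floor 5 mm above its underside. Origin: centre of its underside; z up along its axis. Empty.
- lid_red: Lid of the dark red jar, loose, right way up on the worktop, about 120 g. White tapered plug 10 mm deep, 52 to 64 mm across; dark red disc 84 mm across, 10 to 18 mm above the origin; on it an upright round pale wooden knob to grip, 26 mm across, 18 to 47 mm above the origin. Origin: centre of the plug's underside; z up. Seated, the disc rests on the rim: origin 46 mm above the jar's; 5 mm play all round.
- jar_green: Open round green ceramic jar with a white foot and inner floor, 68 mm across, 52 mm high, loose, standing upright on the worktop. Wall 5 mm, mouth 58 mm wide, inner floor 5 mm above its underside. Origin: centre of its underside; z up along its axis. Empty.
- lid_green: Lid of the green jar, loose, right way up on the worktop, about 90 g. White tapered plug 10 mm deep, 36 to 48 mm across; green disc 68 mm across, 10 to 18 mm above the origin; on it an upright round pale wooden knob to grip, 26 mm across, 18 to 47 mm above the origin. Origin: centre of the plug's underside; z up. Seated, the disc rests on the rim: origin 42 mm above the jar's; 5 mm play all round.
- jar_yellow: Open round yellow ceramic jar with a white foot and inner floor, 68 mm across, 52 mm high, loose, standing upright on the worktop. Wall 5 mm, mouth 58 mm wide, inner floor 5 mm above its underside. Origin: centre of its underside; z up along its axis. Empty.
- lid_yellow: Lid of the yellow jar, loose, right way up on the worktop, about 90 g. White tapered plug 10 mm deep, 36 to 48 mm across; yellow disc 68 mm across, 10 to 18 mm above the origin; on it an upright round pale wooden knob to grip, 26 mm across, 18 to 47 mm above the origin. Origin: centre of the plug's underside; z up. Seated, the disc rests on the rim: origin 42 mm above the jar's; 5 mm play all round.
- egg_timer: Bystander: twist egg timer, white base and red dome with a ridge, 61 mm across, 60 mm high, loose, standing behind the jars. Origin: centre of its underside.
- sink_plug: Bystander: black rubber sink plug with a small wire eye, 48 mm across, 33 mm high, loose, behind the jars. Origin: centre of its underside. Not a jar lid.

How it is judged (in metres and radians):
At the end, for the whole second after the job is handed in: Each lid is on the jar of its own colour: within 9 mm of the jar's axis, its height within 3 mm of fully seated, level within 0.08 rad; every jar stands upright on the worktop (within 0.05 rad), within 30 mm of where it stood at the start; all released and at rest (horizontal distance between lid_blue and jar_blue below 0.009 m and z of lid_blue in the frame of jar_blue between 0.043 and 0.049 m and angle between each of lid_blue, lid_red, lid_green, lid_yellow's own z axis and vertical below 0.08 rad and angle between each of jar_blue, jar_red, jar_green, jar_yellow's own z axis and vertical below 0.05 rad and height (world z) of each of jar_blue, jar_red, jar_green, jar_yellow below 0.004 m and distance of each of jar_blue, jar_red, jar_green, jar_yellow from where it was at the start of the episode below 0.03 m and linear speed of each of lid_blue, jar_blue, lid_red, jar_red, lid_green, jar_green, lid_yellow, jar_yellow below 0.02 m/s and horizontal distance between lid_red and jar_red below 0.009 m and z of lid_red in the frame of jar_red between 0.043 and 0.049 m and horizontal distance between lid_green and jar_green below 0.009 m and z of lid_green in the frame of jar_green between 0.039 and 0.045 m and horizontal distance between lid_yellow and jar_yellow below 0.009 m and z of lid_yellow in the frame of jar_yellow between 0.039 and 0.045 m); the robot touches nothing.
It fails at once if the egg timer is shifted by more than 20 mm (distance of egg_timer from where it was at the start of the episode above 0.02 m).
It fails at once if the sink plug is shifted by more than 20 mm (distance of sink_plug from where it was at the start of the episode above 0.02 m).
It fails at once if a jar is tipped by more than 0.5 rad (angle between any of jar_blue, jar_red, jar_green, jar_yellow's own z axis and vertical above 0.5 rad).
It also fails if it takes over 96 s, if anything falls off the work surface, if the arm or the gripper's body presses on something with over 40 N, if the wrist force passes 120 N, or if a joint passes its speed limit or range.

## Robot

A 6-joint arm with a two-finger parallel gripper is mounted at the origin on a cart in front of the work surface, level with it; the furniture and walls round the work are solid. World frame = base frame: x ahead of the robot, y to its left, z up, the work surface at z = 0. Lengths are in mm, angles in rad, forces in N, time in s.
With the tool pointing down it reaches from about 400 to 925 mm from the base axis. Payload 12.5 kg.
Tool frame: the origin (TCP) lies midway between the tips of the shut fingers; the grasp point (between the pads) lies 19 mm behind it; z points along the fingers, y is the line along which they close (so a half turn about z gives the same grasp; the last joint's range is limited). The gripper opens to 95 mm and grips with 3 to 60 N. Pads are 20 mm wide; open, the fingers measure 119 mm over their backs; the gripper's body (75 mm by 180 mm) begins 59 mm behind the grasp point.
Start: joints at [-1.293, 0.491, 1.559, -0, 1.092, -0.106], TCP at [234.053, -579.539, 214.661] pointing down, gripper open.
Joint ranges: [-3.1, 3.1], [-0.84, 2.19], [0.05, 2.79], [-1.13, 4.28], [0.06, 2.93], [-2.69, 2.69]. Speed limits (rad/s): [2.22, 2.22, 2.79, 3.14, 3.14, 3.14].

## Interface

Orientations are given as [roll, pitch, yaw] about the fixed x, y, z axes, in that order (R = Rz(yaw) Ry(pitch) Rx(roll)).
In Python, from cell import state, read_camera, job_done gives the robot as it stands.
- The arm moves only by the tool carry_out, never from a script. Its argument "moves" is a list of rows, each an object with "slide": the shift along the tool's x, y, z as a fraction of full scale, a list of three; "spin": the turn about the tool's z as a fraction of full scale. A call has 1 to 12 rows; each row shifts and turns the commanded pose from where the row before left it, along the tool's axes as they then stand; what a row does not reach is not made up. Full scale, the value 1, is 0.4 m for a shift and 30 degrees for a turn. A row lasts 1/12 s, in which the tool goes at most 41.7 mm and 7.16 degrees, less where a joint would pass 70% of its speed; a pose out of reach is approached as far as the arm can. A call with a number of a shift or a turn outside -1 to 1 is refused whole. A call with a gripper value outside its range is refused whole. "hand" is the closure, from 0 (fully open) to 1 (shut), set as the call begins (left out, the last holds). The fingers move at their own pace and stop on an object; the grip force is fixed at half the most. Time passes only in rows, so rows that do not move let the fingers close. It gives the time, the measured TCP pose, the force, the opening and the grip force at its end, in the units of the state.
- state(): the state, without advancing time (a new reading comes with each control period).
- read_camera(name): name is "scene" or "top" or "wrist"; returns a dict with "color" (400x640x3 uint8, red, green, blue), "K" (3x3 intrinsics, pixels), "k1" (the pictures are not rectified: a ray, as slopes to the right and down, at radius r is drawn at 1 + k1 r^2 times it, then the intrinsics apply), "R" (3x3) and "t" (3): a world point X has camera coordinates R X + t. Camera axes: x right, y down, z forward; pixel columns grow to the right and rows downward; lengths in mm; the calibration is good to about 2 mm. A picture is of the moment at which its call begins. There is no depth.
- job_done(): hands the job in; it is judged then, once.
The state is a dict: "t": time; "joints": joint angles; "qvel": joint speeds; "tau": joint torques, N m; "eef_pos": TCP position; "tcp_rot": TCP orientation; "ft_force": force on the tool from outside, world axes, zero at the start; "moment": the same for the moment, N m; "opening": opening from 0.0 (shut) to 1.0 (fully open); "grip_force": force on a finger pad.
Only numpy, scipy, OpenCV 4.12 (cv2) and the standard library are available. Lean on these libraries where they do the work, as an engineer would, in place of code of your own. Each camera call takes 0.05 s, during which the arm holds its last target. There are 200 camera calls.

## Working session

There is one attempt and no reset: what is moved stays moved. The work goes in short steps, Python scripts to look and compute and a tool call to move; the robot and the scene stay as the last step left them, time stands still between calls to the robot, and variables do not carry over. Pictures are saved under pics/ and viewed, at most 14 in all, crops included, and the job is handed in when it is done.

Besides the shell and the picture viewer there is one more tool, called after "Call:" by a JSON object that holds its "api" and its "payload". carry_out: Moves the arm, as the interface text tells. Shift numbers are shares of 0.4 m and turn numbers shares of 30 degrees, none past 1 either way. Its arguments: {"type":"object","properties":{"moves":{"type":"array"},"hand":{"type":"number"}},"required":["moves"]}

```bash
mkdir -p pics; ls
python3 - <<'E'
from cell import state, read_camera
import cv2
print(state())
for n in ("top","scene"):
    c=read_camera(n); cv2.imwrite(f"pics/{n}0.png",c["color"][:,:,::-1]); print(n,c["K"],c["k1"],c["R"],c["t"])
E
```

```text
pics
{'t': 0.0, 'joints': array([-1.29262580e+00,  4.91599725e-01,  1.55946292e+00,  1.74582478e-05,
        1.09171200e+00, -1.05614445e-01]), 'qvel': array([ 0.00089143, -0.00034094, -0.00044094, -0.00040188,  0.00052339,
       -0.00054295]), 'tau': array([ 2.64386465e-03, -6.12644219e+01, -2.58180892e+01,  6.93795132e-02,
        4.82510612e-02, -7.88682519e-05]), 'eef_pos': array([ 233.96728719, -579.28258441,  214.03216296]), 'tcp_rot': array([-3.14041888e+00, -1.40000536e-04,  3.83776830e-01]), 'ft_force': array([ 0.06473507, -0.00417914, -0.50473184]), 'moment': array([0.00833095, 0.00052392, 0.03239653]), 'grip_force': 0.0, 'opening': 1.000009445516259}
top [[489.08847944   0.         321.7544544 ]
 [  0.         489.08847944 200.02039442]
 [  0.           0.           1.        ]] 0.0051195956041021435 [[ 0.02993845 -0.99907685 -0.030808  ]
 [-0.99226794 -0.02599204 -0.12136205]
 [ 0.12044925  0.03420318 -0.99213009]] [  8.68441337 568.2552739  886.50084477]
scene [[494.16934879   0.         322.42859694]
 [  0.         494.16934879 208.25750735]
 [  0.           0.           1.        ]] 0.0015893840311275826 [[-0.82516181 -0.5647116   0.01444946]
 [-0.37827248  0.53337628 -0.75658421]
 [ 0.41954488 -0.62977024 -0.6537366 ]] [460.68956054 234.23799193 826.57704925]
```

View pics/top0.png

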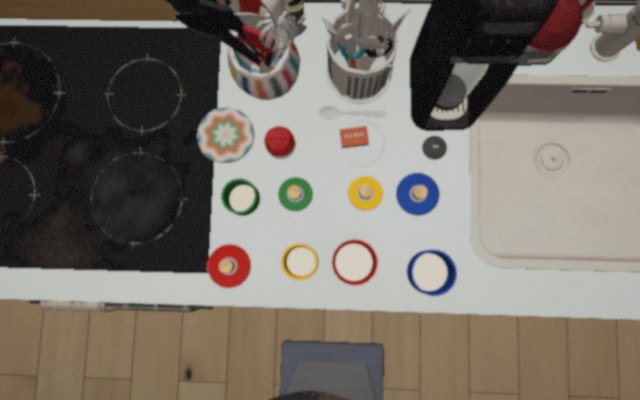

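View pics/scene0.png

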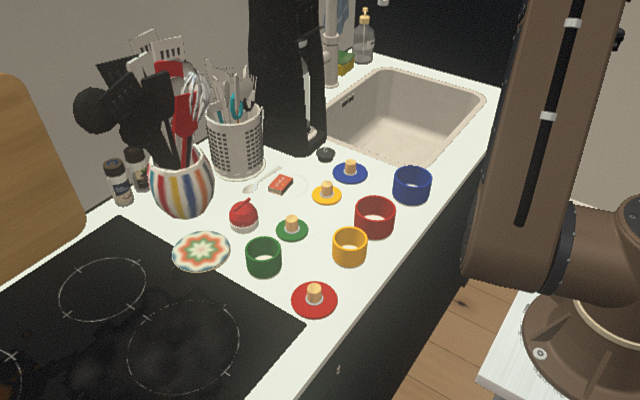

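The top view shows the lids at red (229,266), green (296,194), yellow (366,193) and blue (418,194). The jars are at green (241,197), yellow (300,262), red (355,262) and blue (432,272), with the timer at (280,142) and the plug at (434,147). The scene view shows the same layout with everything upright.

```bash
cat > h.py <<'E'
import numpy as np, cv2
from scipy.optimize import least_squares
from cell import state, read_camera
HUE={"blue":[(105,130)],"red":[(0,8),(172,180)],"green":[(50,90)],"yellow":[(20,32)]}
RAD={"blue":42,"red":42,"green":34,"yellow":34}; H={"blue":56,"red":56,"green":52,"yellow":52}
def ray_plane(c,px,z):
    K=c["K"]; d=np.array([c["k1"],0,0,0.])
    u=cv2.undistortPoints(np.float64(px).reshape(-1,1,2),K,d).reshape(-1,2)
    R,t=np.array(c["R"]),np.array(c["t"]); o=-R.T@t
    w=np.c_[u,np.ones(len(u))]@R
    return o+w*((z-o[2])/w[:,2])[:,None], o
def blobs(c,col,box,amin):
    hsv=cv2.cvtColor(c["color"],cv2.COLOR_RGB2HSV); m=np.zeros(hsv.shape[:2],np.uint8)
    for a,b in HUE[col]: m|=cv2.inRange(hsv,(a,110,50),(b,255,255))
    x0,x1,y0,y1=box; k=np.zeros_like(m); k[y0:y1,x0:x1]=m[y0:y1,x0:x1]
    cs,_=cv2.findContours(k,cv2.RETR_EXTERNAL,cv2.CHAIN_APPROX_NONE)
    return [cv2.convexHull(q).reshape(-1,2) for q in cs if cv2.contourArea(cv2.convexHull(q))>amin]
def fit(c,hull,z,r):
    """centre of circle of radius r at height z, from its outline on the side away from the camera"""
    P,o=ray_plane(c,hull,z); P=P[:,:2]; m=P.mean(0); a=m-o[:2]
    s=P[(P-m)@a>=-0.2*r*np.linalg.norm(a)]
    q=least_squares(lambda v:np.hypot(*(s-v[:2]).T)-v[2],[*m,r],loss="soft_l1")
    f=least_squares(lambda v:np.hypot(*(s-v).T)-q.x[2],q.x[:2],loss="soft_l1")
    return f.x,q.x[2]
E
python3 - <<'E'
from h import *
c=read_camera("top")
for col in HUE:
    for h in blobs(c,col,(200,465,165,300),300):
        mean=h.mean(0).round()
        for z in (18,H[col]):
            p,r=fit(c,h,z,RAD[col]); print(col,mean,"z",z,p.round(1),"r %.1f"%r,"want",RAD[col])
for n,px,z in (("timer",(280,142),40),("plug",(434,147),20)): print(n,ray_plane(c,[px],z)[0].round())
w=read_camera("wrist"); R,t=np.array(w["R"]),np.array(w["t"]); print("wrist cam",-R.T@t,R,w["K"][0])
E
```

```text
blue [431. 273.] z 18 [ 439.1 -187.3] r 40.9 want 42
blue [431. 273.] z 56 [ 439.8 -179.9] r 39.2 want 42
blue [417. 195.] z 18 [ 587.2 -157.1] r 38.9 want 42
blue [417. 195.] z 56 [ 581.8 -150.9] r 37.3 want 42
red [228. 265.] z 18 [440.  203.2] r 37.8 want 42
red [228. 265.] z 56 [440.7 194.6] r 36.3 want 42
red [354. 263.] z 18 [454.  -39.9] r 41.3 want 42
red [354. 263.] z 56 [454.1 -38.5] r 39.6 want 42
green [233. 189.] z 18 [574.2 186.3] r 31.0 want 34
green [233. 189.] z 52 [569.9 179.3] r 29.9 want 34
green [296. 195.] z 18 [580.5  76.9] r 30.0 want 34
green [296. 195.] z 52 [576.   73.9] r 28.9 want 34
yellow [300. 260.] z 18 [452.  65.] r 33.5 want 34
yellow [300. 260.] z 52 [452.2  62.4] r 32.2 want 34
yellow [364. 192.] z 18 [586.3 -57.1] r 32.1 want 34
yellow [364. 192.] z 52 [581.6 -55.3] r 30.9 want 34
timer [[676. 107.  40.]]
plug [[ 678. -188.   20.]]
wrist cam [ 294.87976206 -553.93531338  384.59819005] [[ 0.374489   -0.92723037 -0.00134978]
 [-0.90059673 -0.36407786  0.23742966]
 [-0.22064342 -0.08769919 -0.9714038 ]] [298.05376189   0.         318.56873676]
```

Call:
{"api": "carry_out", "payload": {"hand": 0.4, "moves": [{"slide": [0,0,0],"spin": 0.183},{"slide": [0,0,0],"spin": 0.183},{"slide": [0,0,0],"spin": 0.183},{"slide": [0,0,0],"spin": 0.183},{"slide": [0.063,-0.075,0],"spin": 0},{"slide": [0.063,-0.075,0],"spin": 0},{"slide": [0.063,-0.075,0],"spin": 0},{"slide": [0.063,-0.075,0],"spin": 0},{"slide": [0.063,-0.075,0],"spin": 0},{"slide": [0.063,-0.075,0],"spin": 0},{"slide": [0.063,-0.075,0],"spin": 0},{"slide": [0.063,-0.075,0],"spin": 0}]}}

```text
t: 1.2
eef_pos: [436.4, -337.8, 214.7]
tcp_rot: [3.141, -0.0, 0.0]
ft_force: [0.3, -1.2, -0.2]
opening: 0.599
grip_force: 0.0
```

Call:
{"api": "carry_out", "payload": {"moves": [{"slide": [0.063,-0.075,0],"spin": 0},{"slide": [0.063,-0.075,0],"spin": 0},{"slide": [0.063,-0.075,0],"spin": 0},{"slide": [0.063,-0.075,0],"spin": 0},{"slide": [0.063,-0.075,0],"spin": 0},{"slide": [0.063,-0.075,0],"spin": 0},{"slide": [0,0,0.05],"spin": 0},{"slide": [0,0,0.05],"spin": 0},{"slide": [0,0,0],"spin": 0},{"slide": [0,0,0],"spin": 0}]}}

```text
t: 2.03
eef_pos: [586.3, -159.2, 174.1]
tcp_rot: [-3.141, 0.002, 0.001]
ft_force: [0.2, -0.3, 1.0]
opening: 0.604
grip_force: 0.0
```

Run:
```python
from h import *
c=read_camera("wrist"); cv2.imwrite("pics/w1.png",c["color"][:,:,::-1]); print(state()["eef_pos"])
for col in HUE:
    for h in blobs(c,col,(0,640,0,400),800):
        for z in (18,H[col]):
            p,r=fit(c,h,z,RAD[col]); print(col,h.mean(0).round(),"z",z,p.round(1),"r %.1f"%r,"want",RAD[col])
```

```text
[ 586.69315158 -159.64330949  175.15021413]
blue [333. 298.] z 18 [ 435.2 -183.3] r 44.2 want 42
blue [333. 298.] z 56 [ 460.5 -180.4] r 39.0 want 42
blue [318. 185.] z 18 [ 589.8 -158.4] r 41.1 want 42
blue [318. 185.] z 56 [ 597.  -158.4] r 36.3 want 42
red [ 69. 104.] z 18 [687.8 147.9] r 49.0 want 42
red [ 69. 104.] z 56 [683.  111.7] r 43.4 want 42
red [198.  80.] z 18 [699.  -25.6] r 22.6 want 42
red [198.  80.] z 56 [693.5 -41.1] r 20.0 want 42
green [ 20. 204.] z 18 [566.  218.6] r 39.8 want 34
green [ 20. 204.] z 52 [575.  179.3] r 35.7 want 34
green [113. 189.] z 18 [583.1  76.1] r 32.6 want 34
green [113. 189.] z 52 [590.3  51.7] r 29.2 want 34
yellow [227. 187.] z 18 [588.7 -58.2] r 32.7 want 34
yellow [227. 187.] z 52 [595.3 -68.6] r 29.3 want 34
```

View pics/w1.png

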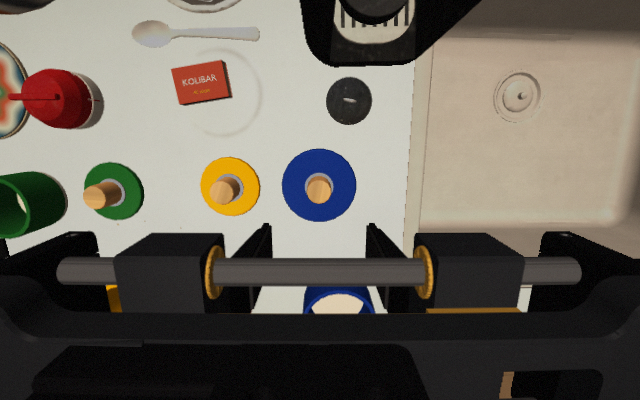

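The wrist view shows the blue lid at (318,185), centred between the fingers. The yellow lid is at (227,187) and the green lid at (113,189). The blue jar is partly hidden at (340,300), so I'll cross-check the jars in the saved scene picture.

Run:
```python
from h import *
c=read_camera("scene"); c["color"]=cv2.imread("pics/scene0.png")[:,:,::-1].copy()
for col in HUE:
    for h in blobs(c,col,(230,440,140,330),300):
        for z in (18,H[col]):
            p,r=fit(c,h,z,RAD[col]); print(col,h.mean(0).round(),"z",z,p.round(1),"r %.1f"%r,"want",RAD[col])
```

```text
blue [415. 178.] z 18 [ 459.6 -228.3] r 42.3 want 42
blue [415. 178.] z 56 [ 441.1 -179.8] r 39.9 want 42
blue [350. 174.] z 18 [ 587.9 -155.4] r 39.5 want 42
blue [350. 174.] z 56 [ 562.3 -110.9] r 37.3 want 42
red [312. 299.] z 18 [441.1 198.7] r 40.3 want 42
red [312. 299.] z 56 [423.6 223.7] r 38.1 want 42
red [242. 213.] z 18 [703.9  80.3] r 29.0 want 42
red [242. 213.] z 56 [672.  111.9] r 27.4 want 42
red [378. 213.] z 18 [474.8 -79. ] r 43.0 want 42
red [378. 213.] z 56 [455.5 -38.7] r 40.6 want 42
yellow [349. 238.] z 18 [471.9  30.9] r 33.9 want 34
yellow [349. 238.] z 52 [454.7  61.6] r 32.2 want 34
yellow [325. 195.] z 18 [587.3 -56.9] r 32.8 want 34
yellow [325. 195.] z 52 [564.5 -22. ] r 31.2 want 34
```

Call:
{"api": "carry_out", "payload": {"moves": [{"slide": [0.002,-0.003,0.07],"spin": 0},{"slide": [0.002,0,0.07],"spin": 0},{"slide": [0,0,0.07],"spin": 0},{"slide": [0,0,0.07],"spin": 0},{"slide": [0,0,0.06],"spin": 0},{"slide": [0,0,0.04],"spin": 0},{"slide": [0,0,0],"spin": 0},{"slide": [0,0,0],"spin": 0}]}}

```text
t: 2.8
eef_pos: [588.5, -158.7, 23.3]
tcp_rot: [3.141, -0.0, -0.0]
ft_force: [1.7, 0.5, 0.5]
opening: 0.6
grip_force: 0.0
```

Call:
{"api": "carry_out", "payload": {"hand": 1, "moves": [{"slide": [0,0,0],"spin": 0},{"slide": [0,0,0],"spin": 0},{"slide": [0,0,0],"spin": 0},{"slide": [0,0,0],"spin": 0},{"slide": [0,0,0],"spin": 0},{"slide": [0,0,0],"spin": 0},{"slide": [0,0,0],"spin": 0},{"slide": [0,0,0],"spin": 0},{"slide": [0,0,0],"spin": 0}]}}

```text
t: 3.55
eef_pos: [588.5, -158.3, 23.2]
tcp_rot: [3.141, -0.001, 0.001]
ft_force: [-0.2, 0.1, 6.0]
opening: 0.267
grip_force: 30.0
```

Call:
{"api": "carry_out", "payload": {"moves": [{"slide": [0,0,-0.06],"spin": 0},{"slide": [0,0,-0.07],"spin": 0},{"slide": [0,0,-0.07],"spin": 0},{"slide": [0,0,-0.05],"spin": 0},{"slide": [-0.074,0.0107,0],"spin": 0},{"slide": [-0.074,0.0107,0],"spin": 0},{"slide": [-0.074,0.0107,0],"spin": 0},{"slide": [-0.074,0.0107,0],"spin": 0},{"slide": [-0.074,0.0107,0],"spin": 0},{"slide": [0,0,0.02],"spin": 0},{"slide": [0,0,0],"spin": 0},{"slide": [0,0,0],"spin": 0}]}}

```text
t: 4.55
eef_pos: [440.8, -179.8, 114.6]
tcp_rot: [3.142, -0.0, 0.0]
ft_force: [0.3, 0.1, -1.6]
opening: 0.266
grip_force: 30.0
```

Run:
```python
from h import *
s=state();print(s["eef_pos"],s["opening"],s["grip_force"])
a=read_camera("wrist"); b=read_camera("scene")
cv2.imwrite("pics/w2.png",np.hstack([cv2.resize(a["color"],(400,250)),b["color"][90:340,200:600]])[:,:,::-1])
```

```text
[ 440.7618705  -179.82558547  114.58786348] 0.2660468234691705 29.999712109565735
```

View pics/w2.png

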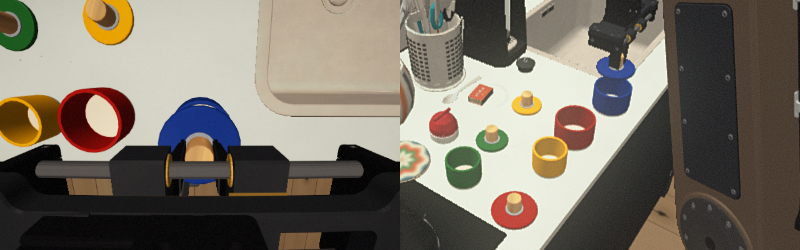

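The lid is held level above the blue jar, at about (195,125) in the left half and (613,68) in the right half. I'll lower it.

Call:
{"api": "carry_out", "payload": {"moves": [{"slide": [0,0,0.03],"spin": 0},{"slide": [0,0,0.03],"spin": 0},{"slide": [0,0,0.025],"spin": 0},{"slide": [0,0,0.02],"spin": 0},{"slide": [0,0,0.0075],"spin": 0},{"slide": [0,0,0],"spin": 0},{"slide": [0,0,0],"spin": 0}]}}

```text
t: 5.23
eef_pos: [440.7, -179.6, 69.7]
tcp_rot: [3.141, -0.0, 0.001]
ft_force: [-0.4, 0.0, -1.3]
opening: 0.268
grip_force: 30.0
```

Call:
{"api": "carry_out", "payload": {"hand": 0.4, "moves": [{"slide": [0,0,0],"spin": 0},{"slide": [0,0,0],"spin": 0},{"slide": [0,0,0],"spin": 0},{"slide": [0,0,0],"spin": 0},{"slide": [0,0,-0.05],"spin": 0},{"slide": [0,0,-0.09],"spin": 0},{"slide": [0,0,-0.09],"spin": 0},{"slide": [0,0,0],"spin": 0}]}}

```text
t: 5.9
eef_pos: [442.2, -180.7, 167.0]
tcp_rot: [3.137, -0.007, 0.001]
ft_force: [0.5, 1.0, 1.0]
opening: 0.602
grip_force: 0.0
```

Call:
{"api": "carry_out", "payload": {"moves": [{"slide": [0.0613,-0.051,0],"spin": 0},{"slide": [0.0613,-0.051,0],"spin": 0},{"slide": [0.0613,-0.051,0],"spin": 0},{"slide": [0.0613,-0.051,0],"spin": 0},{"slide": [0.0613,-0.051,0],"spin": 0},{"slide": [0.0613,-0.051,0],"spin": 0},{"slide": [0,0,0],"spin": 0},{"slide": [0,0,0],"spin": 0},{"slide": [0,0,0],"spin": 0}]}}

```text
t: 6.65
eef_pos: [586.7, -57.2, 161.2]
tcp_rot: [3.142, 0.001, 0.001]
ft_force: [-0.6, -0.2, 0.2]
opening: 0.603
grip_force: 0.0
```

Run:
```python
from h import *
print(state()["eef_pos"])
a=read_camera("wrist"); b=read_camera("scene"); c=read_camera("top")
cv2.imwrite("pics/w3.png",np.hstack([cv2.resize(a["color"],(400,250)),b["color"][90:340,200:600]])[:,:,::-1])
for n,cam,col,box,z in (("yl",a,"yellow",(0,640,0,240),18),("gj",a,"green",(0,640,0,240),52),("gl",a,"green",(0,640,0,240),18),("bl top",c,"blue",(380,465,220,310),64),("bl scene",b,"blue",(385,450,130,230),64)):
    for h in blobs(cam,col,box,300):
        p,r=fit(cam,h,z,RAD[col]); print(n,h.mean(0).round(),p.round(1),"r %.1f"%r)
```

```text
[586.68465152 -57.24987801 161.22149544]
yl [321. 186.] [588.  -57.8] r 33.0
yl [ 64. 102.] [694.  207.1] r 29.8
gj [ 84. 205.] [572.2 180.3] r 32.6
gj [200. 192.] [590.7  61.8] r 29.2
gl [ 84. 205.] [562.5 209. ] r 36.6
gl [200. 192.] [583.2  76.2] r 32.7
bl top [445. 270.] [ 440.5 -180.3] r 37.1
bl scene [414. 175.] [ 440.5 -176.2] r 39.9
```

View pics/w3.png

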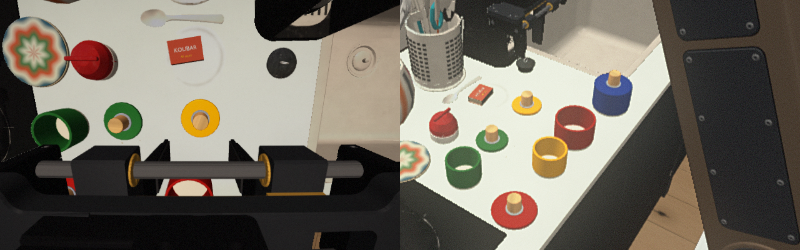

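The blue lid is home on its jar, at (612,92) on the right. The yellow lid is under the gripper, at (200,118) on the left. The two views agree, so I'll grip the yellow lid.

Call:
{"api": "carry_out", "payload": {"moves": [{"slide": [0.0025,0,0.07],"spin": 0},{"slide": [0,0,0.07],"spin": 0},{"slide": [0,0,0.07],"spin": 0},{"slide": [0,0,0.07],"spin": 0},{"slide": [0,0,0.045],"spin": 0},{"slide": [0,0,0.02],"spin": 0},{"slide": [0,0,0],"spin": 0},{"slide": [0,0,0],"spin": 0}]}}

```text
t: 7.47
eef_pos: [588.5, -57.6, 24.3]
tcp_rot: [3.141, -0.0, -0.0]
ft_force: [0.2, -0.1, -0.1]
opening: 0.603
grip_force: 0.0
```

Call:
{"api": "carry_out", "payload": {"hand": 1, "moves": [{"slide": [0,0,0],"spin": 0},{"slide": [0,0,0],"spin": 0},{"slide": [0,0,0],"spin": 0},{"slide": [0,0,0],"spin": 0},{"slide": [0,0,0],"spin": 0},{"slide": [0,0,0],"spin": 0},{"slide": [0,0,0],"spin": 0},{"slide": [0,0,0],"spin": 0}]}}

```text
t: 8.13
eef_pos: [588.5, -57.2, 24.0]
tcp_rot: [3.141, -0.001, 0.001]
ft_force: [-1.0, 0.2, 6.2]
opening: 0.263
grip_force: 30.0
```

Call:
{"api": "carry_out", "payload": {"moves": [{"slide": [0,0,-0.06],"spin": 0},{"slide": [0,0,-0.07],"spin": 0},{"slide": [0,0,-0.07],"spin": 0},{"slide": [0,0,-0.03],"spin": 0},{"slide": [-0.056,-0.0497,0],"spin": 0},{"slide": [-0.056,-0.0497,0],"spin": 0},{"slide": [-0.056,-0.0497,0],"spin": 0},{"slide": [-0.056,-0.0497,0],"spin": 0},{"slide": [-0.056,-0.0497,0],"spin": 0},{"slide": [-0.056,-0.0497,0],"spin": 0},{"slide": [0,0,0],"spin": 0},{"slide": [0,0,0],"spin": 0}]}}

```text
t: 9.13
eef_pos: [453.2, 62.8, 115.8]
tcp_rot: [3.142, 0.0, 0.002]
ft_force: [1.2, -0.2, -0.8]
opening: 0.266
grip_force: 30.0
```

Next I lower 49 mm, to about 66.5.

Call:
{"api": "carry_out", "payload": {"moves": [{"slide": [0,0,0.03],"spin": 0},{"slide": [0,0,0.03],"spin": 0},{"slide": [0,0,0.03],"spin": 0},{"slide": [0,0,0.02],"spin": 0},{"slide": [0,0,0.0125],"spin": 0},{"slide": [0,0,0],"spin": 0},{"slide": [0,0,0],"spin": 0}]}}

```text
t: 9.72
eef_pos: [454.3, 61.7, 66.5]
tcp_rot: [3.141, 0.0, 0.0]
ft_force: [0.5, -0.6, -0.8]
opening: 0.27
grip_force: 30.0
```

Call:
{"api": "carry_out", "payload": {"hand": 0.4, "moves": [{"slide": [0,0,0],"spin": 0},{"slide": [0,0,0],"spin": 0},{"slide": [0,0,0],"spin": 0},{"slide": [0,0,0],"spin": 0},{"slide": [0,0,-0.05],"spin": 0},{"slide": [0,0,-0.09],"spin": 0},{"slide": [0,0,-0.09],"spin": 0},{"slide": [0,0,0],"spin": 0},{"slide": [0,0,0],"spin": 0}]}}

```text
t: 10.47
eef_pos: [454.5, 62.1, 160.3]
tcp_rot: [3.141, -0.004, 0.001]
ft_force: [0.4, 1.0, -0.1]
opening: 0.595
grip_force: 0.0
```

Call:
{"api": "carry_out", "payload": {"moves": [{"slide": [-0.0068,-0.0695,0],"spin": 0},{"slide": [-0.0068,-0.0695,0],"spin": 0},{"slide": [-0.0068,-0.0695,0],"spin": 0},{"slide": [-0.0068,-0.0695,0],"spin": 0},{"slide": [-0.0068,-0.0695,0],"spin": 0},{"slide": [0,0,0],"spin": 0},{"slide": [0,0,0],"spin": 0}]}}

```text
t: 11.05
eef_pos: [439.4, 201.8, 157.4]
tcp_rot: [3.141, 0.002, 0.003]
ft_force: [-0.5, -0.1, 0.3]
opening: 0.596
grip_force: 0.0
```

Run:
```python
from h import *
print(state()["eef_pos"])
a=read_camera("wrist"); b=read_camera("scene")
cv2.imwrite("pics/w4.png",np.hstack([cv2.resize(a["color"],(400,250)),b["color"][90:340,200:600]])[:,:,::-1])
for n,cam,col,box,z in (("rl",a,"red",(230,420,100,260),18),("gj",a,"green",(0,640,0,240),52),("gl",a,"green",(0,640,0,240),18),("yl scene",b,"yellow",(320,380,200,275),60),("rj",a,"red",(420,640,0,250),56)):
    for h in blobs(cam,col,box,300):
        p,r=fit(cam,h,z,RAD[col]); print(n,h.mean(0).round(),p.round(1),"r %.1f"%r)
```

```text
[439.36050297 201.80585255 157.39857456]
rl [326. 189.] [441.8 198.6] r 41.2
gj [450.  48.] [574.   91.3] r 29.2
gj [344.  43.] [571.8 179.5] r 33.0
gl [450.  48.] [582.4  77.5] r 32.8
gl [344.  43.] [580.  176.6] r 37.1
yl scene [350. 236.] [454.6  62.4] r 32.3
rj [564. 174.] [455.6 -38.5] r 41.3
```

View pics/w4.png

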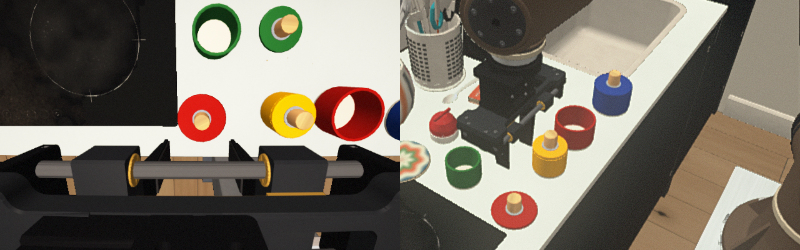

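The yellow lid is home, at (549,145) on the right. The red lid is at (202,118) on the left, about 2 to 3 mm off centre, so I'll correct and grip.

Call:
{"api": "carry_out", "payload": {"moves": [{"slide": [0.003,0.006,0.07],"spin": 0},{"slide": [0,0,0.07],"spin": 0},{"slide": [0,0,0.07],"spin": 0},{"slide": [0,0,0.07],"spin": 0},{"slide": [0,0,0.04],"spin": 0},{"slide": [0,0,0.015],"spin": 0},{"slide": [0,0,0],"spin": 0},{"slide": [0,0,0],"spin": 0}]}}

```text
t: 11.82
eef_pos: [441.7, 198.1, 25.0]
tcp_rot: [3.141, 0.0, -0.0]
ft_force: [-0.8, 0.1, 0.8]
opening: 0.598
grip_force: 0.0
```

Call:
{"api": "carry_out", "payload": {"hand": 1, "moves": [{"slide": [0,0,0],"spin": 0},{"slide": [0,0,0],"spin": 0},{"slide": [0,0,0],"spin": 0},{"slide": [0,0,0],"spin": 0},{"slide": [0,0,0],"spin": 0},{"slide": [0,0,0],"spin": 0},{"slide": [0,0,0],"spin": 0},{"slide": [0,0,0],"spin": 0}]}}

```text
t: 12.48
eef_pos: [441.5, 198.7, 24.9]
tcp_rot: [-3.142, -0.0, 0.001]
ft_force: [-0.5, -0.4, 5.8]
opening: 0.264
grip_force: 30.0
```

Call:
{"api": "carry_out", "payload": {"moves": [{"slide": [0,0,-0.06],"spin": 0},{"slide": [0,0,-0.08],"spin": 0},{"slide": [0,0,-0.08],"spin": 0},{"slide": [0,0,-0.08],"spin": 0},{"slide": [0.0049,0.0846,0],"spin": 0},{"slide": [0.0049,0.0846,0],"spin": 0},{"slide": [0.0049,0.0846,0],"spin": 0},{"slide": [0.0049,0.0846,0],"spin": 0},{"slide": [0.0049,0.0846,0],"spin": 0},{"slide": [0.0049,0.0846,0],"spin": 0},{"slide": [0.0049,0.0846,0],"spin": 0},{"slide": [0,0,0],"spin": 0}]}}

```text
t: 13.48
eef_pos: [455.7, -42.5, 144.5]
tcp_rot: [3.141, -0.001, -0.003]
ft_force: [0.2, -0.1, -1.0]
opening: 0.267
grip_force: 30.0
```

Call:
{"api": "carry_out", "payload": {"moves": [{"slide": [0,0,0],"spin": 0},{"slide": [0,0,0.04],"spin": 0},{"slide": [0,0,0.04],"spin": 0},{"slide": [0,0,0],"spin": 0},{"slide": [0,0,0],"spin": 0}]}}

```text
t: 13.9
eef_pos: [454.8, -37.2, 112.4]
tcp_rot: [-3.141, 0.002, 0.002]
ft_force: [-0.5, -0.1, -1.2]
opening: 0.265
grip_force: 30.0
```

Call:
{"api": "carry_out", "payload": {"moves": [{"slide": [0,0.001,0.03],"spin": 0},{"slide": [0,0.001,0.03],"spin": 0},{"slide": [0,0,0.02],"spin": 0},{"slide": [0,0,0.015],"spin": 0},{"slide": [0,0,0.0075],"spin": 0},{"slide": [0,0,0],"spin": 0},{"slide": [0,0,0],"spin": 0}]}}

```text
t: 14.48
eef_pos: [455.4, -39.0, 71.9]
tcp_rot: [3.141, -0.0, 0.001]
ft_force: [-1.0, -1.0, -1.1]
opening: 0.263
grip_force: 30.0
```

Call:
{"api": "carry_out", "payload": {"hand": 0.4, "moves": [{"slide": [0,0,0],"spin": 0},{"slide": [0,0,0],"spin": 0},{"slide": [0,0,0],"spin": 0},{"slide": [0,0,0],"spin": 0},{"slide": [0,0,-0.05],"spin": 0},{"slide": [0,0,-0.09],"spin": 0},{"slide": [0,0,-0.09],"spin": 0},{"slide": [0,0,0],"spin": 0},{"slide": [0,0,0],"spin": 0}]}}

```text
t: 15.23
eef_pos: [455.9, -39.2, 165.2]
tcp_rot: [3.141, -0.004, 0.001]
ft_force: [-0.8, 0.2, -1.1]
opening: 0.593
grip_force: 0.0
```

Call:
{"api": "carry_out", "payload": {"moves": [{"slide": [0.0635,-0.058,0],"spin": 0},{"slide": [0.0635,-0.058,0],"spin": 0},{"slide": [0.0635,-0.058,0],"spin": 0},{"slide": [0.0635,-0.058,0],"spin": 0},{"slide": [0.0635,-0.058,0],"spin": 0},{"slide": [0,0,0],"spin": 0},{"slide": [0,0,0],"spin": 0},{"slide": [0,0,0],"spin": 0},{"slide": [0,0,0],"spin": 0}]}}

```text
t: 15.98
eef_pos: [581.2, 76.4, 162.9]
tcp_rot: [3.141, 0.002, -0.0]
ft_force: [0.8, -0.3, 0.2]
opening: 0.601
grip_force: 0.0
```

Run:
```python
from h import *
print(state()["eef_pos"])
a=read_camera("wrist"); b=read_camera("scene")
cv2.imwrite("pics/w5.png",np.hstack([cv2.resize(a["color"],(400,250)),b["color"][90:340,200:600]])[:,:,::-1])
for n,cam,col,box,z in (("gj",a,"green",(0,260,0,250),52),("gl",a,"green",(260,640,0,250),18),("rl scene",b,"red",(350,410,180,255),64)):
    for h in blobs(cam,col,box,300):
        p,r=fit(cam,h,z,RAD[col]); print(n,h.mean(0).round(),p.round(1),"r %.1f"%r)
```

```text
[581.22740751  76.38478202 162.8995324 ]
gj [213. 202.] [572.4 179.4] r 32.9
gl [320. 189.] [583.6  76.9] r 33.0
rl scene [377. 215.] [454.6 -36.3] r 41.0
```

View pics/w5.png

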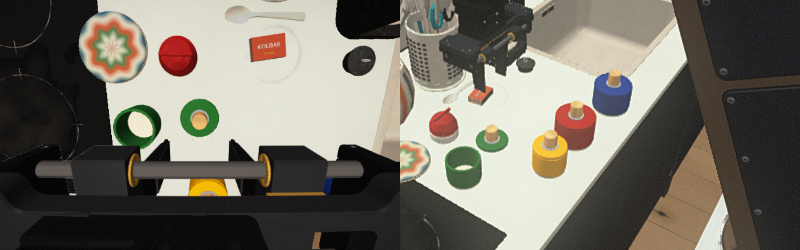

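The red lid is home, at (574,110) on the right. The green lid is at (200,118) on the left and centred, so I'll grip it.

Call:
{"api": "carry_out", "payload": {"moves": [{"slide": [0.004,0,0.07],"spin": 0},{"slide": [0,0,0.07],"spin": 0},{"slide": [0,0,0.07],"spin": 0},{"slide": [0,0,0.07],"spin": 0},{"slide": [0,0,0.045],"spin": 0},{"slide": [0,0,0.02],"spin": 0},{"slide": [0,0,0],"spin": 0},{"slide": [0,0,0],"spin": 0}]}}

```text
t: 16.75
eef_pos: [584.0, 76.7, 26.2]
tcp_rot: [3.142, -0.0, 0.0]
ft_force: [-1.7, 0.4, 1.3]
opening: 0.599
grip_force: 0.0
```

Call:
{"api": "carry_out", "payload": {"hand": 1, "moves": [{"slide": [0,0,0],"spin": 0},{"slide": [0,0,0],"spin": 0},{"slide": [0,0,0],"spin": 0},{"slide": [0,0,0],"spin": 0},{"slide": [0,0,0],"spin": 0},{"slide": [0,0,0],"spin": 0},{"slide": [0,0,0],"spin": 0},{"slide": [0,0,0],"spin": 0}]}}

```text
t: 17.42
eef_pos: [583.9, 77.0, 25.9]
tcp_rot: [3.142, -0.001, 0.001]
ft_force: [-1.3, 0.7, 5.0]
opening: 0.265
grip_force: 30.0
```

Call:
{"api": "carry_out", "payload": {"moves": [{"slide": [0,0,-0.06],"spin": 0},{"slide": [0,0,-0.08],"spin": 0},{"slide": [0,0,-0.08],"spin": 0},{"slide": [-0.007,-0.064,0],"spin": 0},{"slide": [-0.007,-0.064,0],"spin": 0},{"slide": [-0.007,-0.064,0],"spin": 0},{"slide": [-0.007,-0.064,0],"spin": 0},{"slide": [0,0,0],"spin": 0},{"slide": [0,0,0],"spin": 0},{"slide": [0,0,0],"spin": 0}]}}

```text
t: 18.25
eef_pos: [572.4, 179.2, 113.4]
tcp_rot: [3.141, 0.0, 0.001]
ft_force: [0.6, -0.2, 0.1]
opening: 0.269
grip_force: 30.0
```

Target z is 25.9 + 42 + 0.5 = 68.4, so I lower 45 mm.

Call:
{"api": "carry_out", "payload": {"moves": [{"slide": [0,0,0.03],"spin": 0},{"slide": [0,0,0.03],"spin": 0},{"slide": [0,0,0.025],"spin": 0},{"slide": [0,0,0.02],"spin": 0},{"slide": [0,0,0.0075],"spin": 0},{"slide": [0,0,0],"spin": 0},{"slide": [0,0,0],"spin": 0}]}}

```text
t: 18.83
eef_pos: [572.5, 179.1, 68.3]
tcp_rot: [3.141, 0.0, 0.0]
ft_force: [0.1, 0.0, -0.7]
opening: 0.262
grip_force: 30.0
```

Call:
{"api": "carry_out", "payload": {"hand": 0.4, "moves": [{"slide": [0,0,0],"spin": 0},{"slide": [0,0,0],"spin": 0},{"slide": [0,0,0],"spin": 0},{"slide": [0,0,0],"spin": 0},{"slide": [0,0,-0.05],"spin": 0},{"slide": [0,0,-0.09],"spin": 0},{"slide": [0,0,-0.09],"spin": 0},{"slide": [-0.05,0.05,-0.05],"spin": 0},{"slide": [-0.05,0.05,-0.05],"spin": 0},{"slide": [-0.05,0.05,0],"spin": 0},{"slide": [0,0,0],"spin": 0},{"slide": [0,0,0],"spin": 0}]}}

```text
t: 19.83
eef_pos: [512.3, 118.9, 201.4]
tcp_rot: [-3.142, -0.001, -0.001]
ft_force: [-0.2, -0.4, 0.5]
opening: 0.601
grip_force: 0.0
```

Run:
```python
from h import *
print(state()["eef_pos"])
a=read_camera("wrist"); b=read_camera("scene"); c=read_camera("top")
cv2.imwrite("pics/w6.png",np.hstack([cv2.resize(a["color"],(400,250)),b["color"][90:340,200:600]])[:,:,::-1])
for n,cam,col,box,z in (("gl w",a,"green",(0,640,0,250),60),("gl s",b,"green",(230,300,210,290),60),("gl t",c,"green",(200,465,165,300),60)):
    for h in blobs(cam,col,box,300):
        p,r=fit(cam,h,z,RAD[col]); print(n,h.mean(0).round(),p.round(1),"r %.1f"%r)
```

```text
[512.27258166 118.86742291 201.35027456]
gl w [260. 136.] [571.4 179.4] r 32.8
```

View pics/w6.png

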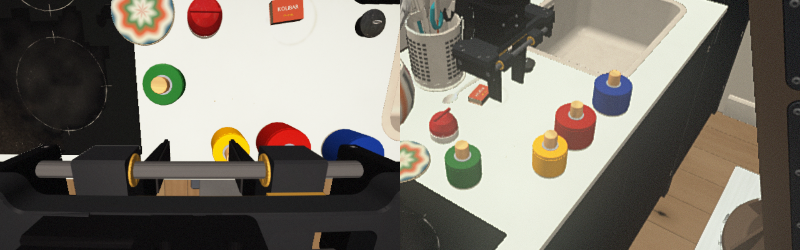

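All four jars are closed and level: green (463,165), yellow (549,150), red (574,120) and blue (612,92) in the right half. The timer and the plug have not moved, and the arm is clear of everything.

```bash
python3 -c "
from cell import job_done; print(job_done())"
```

```text
the job is handed in; nothing more can be done
None
```

All four lids are on the jars of their own colour, level and fully home in the last camera views, and the job was handed in at about 20 s of the 96 s limit; no verdict was returned.

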